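Hold the filler's key switch turned

TASK

Run the hopper filler from its hold-to-run key switch. Take the key with the flat handle from the key stand and push it down into the keyway on top of the grey switch box until it is fully home, rocking it left and right to free the sticky pins that stop it half way; then turn it a quarter turn clockwise (seen from above) against the spring and finish while still holding it there, for it springs back when let go. Leave the round-handled key standing in its place and the jars, bottle and beaker undisturbed.

Things in the scene. Friction and masses are not known exactly. Their poses are not given: they have to be found in the camera images.
- key_handle (a point): centre of the flat handle of the key to use; the key stands upright, 80 mm tall, 60 g. Handle: black plate 36 (key x) x 9 (key y: grip it this way) x 30 mm tall. Below it a round steel shank 6 mm thick, at the bottom the bit: one flat bar 36 (x) x 6 (y) x 8 mm tall, parallel to the handle. The key is the same turned half round
- key_tip (a point): centre of the underside of the same key's bit, on the key's axis, 65 mm below the handle's centre; z up along the key
- round_key_handle (a point): centre of the handle of the other key, of the same black plastic and height but a round upright cylinder 26 mm across and 30 mm tall; to be left where it stands
- stand: fixed aluminium key stand 150 (x) x 56 (y) x 30 mm high, origin under its centre. Two slots in its top along its x, at x = +37 and -37 mm, 24 mm deep, 38 x 8 mm; each key stands in one, handle parallel to the stand's x, the handle's centre 71 mm above the table. Lift a key 30 mm to clear the slot
- box: grey switch box, fixed, 150 (x) x 120 (y) x 75 mm high, origin under its centre, the keyway in the middle of its flat top. A thin aluminium dial ring with a black pointer lies round the keyway and turns with the cylinder: the pointer rests at +x and stands at -y after a quarter turn, where white marks are
- keyway (a point): centre of the keyway's mouth, level with the box's top, 75 mm above the table; z up, x along the bit's rest direction. Bow-tie opening between brass cheeks: waist 9.6 mm wide (y), rounded lead-ins, wider to both ends (x, 47 mm overall) so the bit can rock 35 degrees each way. Pins block at 9.5 mm depth. Cheeks end at 15 mm; home is the floor at 26 mm: only there the key turns
- pin0 (a joint): sticky pin under the +x end of the bit, m: up to 0.001 at the start, 0.009 most; over about 0.005 it is out of the way. Slides stiffly (4 N) to +y of the keyway and stays where pushed. A post on it stands beside the bit: rocking the key about 30 degrees counterclockwise pushes it aside. Raise the key 1 mm off the pins before rocking, or friction drags them back
- pin1 (a joint): the same under the -x end of the bit; also slides to +y, pushed aside by rocking the key about 30 degrees clockwise (seen from above). With both aside, turn the key back to the rest direction and push it on down
- cylinder (a joint): turning cylinder below the pins, rad: 0 at rest, grows as the key turns clockwise from above, stop at 1.75. Its slot, 7.6 mm wide with rounded edges, starts at 16 mm depth. A quarter turn is 1.57; the bit has 5 degrees of play, so turn the key about 95 degrees. A spring drives it back (0.02 N m at rest, 0.1 N m at a quarter turn)
- jar0: small amber jar with a steel cap, 44 mm across, 45 mm tall, loose on the table, origin under its centre; bystander
- jar1: small amber jar with a steel cap, 44 mm across, 45 mm tall, loose on the table, origin under its centre; bystander
- jar2: small amber jar with a steel cap, 44 mm across, 45 mm tall, loose on the table, origin under its centre; bystander
- beaker: clear open beaker, 90 mm across, 120 mm tall, loose, origin under its centre; bystander
- bottle: amber bottle, 60 mm across, 170 mm tall, loose, origin under its centre; bystander

How it is judged:
By the outcome, as a careful person would: the job done as asked, in the order asked, and still so for the second after the job is handed in, while the arm keeps its last pose, push and grip.
It also fails if it takes over 45 s, if anything falls off the work surface, if the arm or the gripper's body presses on something with over 40 N, if the wrist force passes 120 N, or if a joint passes its speed limit or range.

ROBOT

A 6-joint arm with a two-finger parallel gripper is mounted at the origin on the work surface. World frame = base frame: x ahead of the robot, y to its left, z up, the work surface at z = 0. Lengths are in m, angles in degrees, forces in N, time in s.
With the tool pointing down it reaches from about 0.35 to 0.975 m from the base axis. Payload 17.4 kg.
Tool frame: the origin (TCP) lies at the very end of the fingers, on their centre line; the grasp point (between the pads) lies 19 mm behind it; z points along the fingers, y is the line along which they close (so a half turn about z gives the same grasp; the last joint's range is limited). The gripper opens to 85 mm and grips with 20 to 120 N. Pads are 22 mm wide; open, the fingers measure 114 mm over their backs; the gripper's body (76 mm by 85 mm) begins 54 mm behind the grasp point. The pads swing forward as they close: fully open they stand 13 mm farther back than shut.
Start: joints at [71.631, 6.646, 82.598, -0, 90.757, -2.166], TCP at [0.188, 0.648, 0.231] pointing down, gripper open.
Joint ranges: [-162.19, 162.19], [-47.58, 125.68], [4.15, 143.07], [-65.23, 245.23], [0.69, 171.88], [-170.13, 170.13]. Speed limits (degrees/s): [108.29, 108.29, 127.2, 180, 180, 180].

INTERFACE

Orientations are given as a 3x3 rotation matrix whose columns are the frame's x, y, z axes.
In Python, from station import bot gives the robot as it stands. Calls block until the motion is done:
- bot.move_pose(position, orientation): joint-space move of the TCP to a pose.
- bot.move_straight(position, feed=0.15, frame=None, guard=None): straight line of the TCP; frame=None keeps the orientation; feed is the mean speed in m/s. With guard (N) it stops when the force on the tool has changed by that much, and returns True; else False.
- bot.set_joints(angles): joint-space move.
- bot.gripper_open() and bot.gripper_close(grasp_force=None): open the fingers fully, or close them until they stop; grasp_force is the grip in N (None keeps the last).
- bot.hold(seconds).
- bot.inverse_kinematics(position, orientation): joint angles nearest the present ones, or None.
- bot.read_camera(name): name is "scene" or "side" or "wrist"; returns a dict with "color" (400x640x3 uint8, red, green, blue), "vertical_fov" (degrees; the focal length in pixels is half the picture's height over the tangent of half this angle, whatever the lens; pixels are square), "cx", "cy" (the principal point, pixels), "view" (4x4, takes a point from world to camera coordinates); the wrist camera has in their place "mount" (4x4, takes a point from camera to tool coordinates, whose origin is the TCP and whose axes are the flange's). Camera axes: x right, y up, looking along -z (the intrinsics and any distortion apply to the point x, -y, -z); pixel columns grow to the right and rows downward; lengths in m; the calibration is good to about 2 mm. A picture is of the moment at which its call begins: read the wrist's pose just before it. There is no depth.
A pose or a line that the arm cannot do raises bot.Unreachable and nothing moves.
- bot.close_job(): hands the job in; it is judged then, once.
Trained networks look in a picture, given as the dict that the camera call returned (one of the last four; its "shot" number tells which), for a name from the list of things; names that differ only in an ending like _2 or _b are one class to them, and where a whole thing is asked for, a point or a joint stands for the part that bears it (a point fixed in the world has none). Each returns a list of dicts, best first, with "score" (0 to 1); they miss things now and then, are a little off and sometimes report something else, mostly with a low value. They report only what shows in the picture. A call takes as long as a camera call.
- bot.cut_out(picture, label): "region" (400x640 bool, what is visible of it) and "location" ([column, row] in pixels, amid what is visible of it).
Readings, each from a call of its own:
- bot.current_clock(): time.
- bot.current_joint_positions(): joint angles.
- bot.current_joint_velocities(): joint speeds.
- bot.current_joint_efforts(): joint torques, N m.
- bot.current_ee_pos(): TCP position.
- bot.current_orientation(): TCP orientation.
- bot.current_wrist_force(): force on the tool from outside, world axes, zero at the start.
- bot.current_ft_torque(): the same for the moment, N m.
- bot.current_grip_width(): finger opening in m.
- bot.current_gripper_force(): force on a finger pad.
Only numpy, scipy, OpenCV 4.12 (cv2) and the standard library are available. Lean on these libraries where they do the work, as an engineer would, in place of code of your own. Each camera call takes 0.05 s, during which the arm holds its last target. There are 200 camera calls.

## Working session

There is one attempt and no reset: what is moved stays moved. The work goes in short steps, each a Python script; the robot and the scene stay as the last script left them, time stands still between calls to the robot, and variables do not carry over. Pictures are saved under pics/ and viewed, at most 10 in all, crops included, and the job is handed in when it is done.

```bash
ls; mkdir -p pics; python3 - <<'E'
from station import bot
import cv2,numpy as np
for n in ["scene","side","wrist"]:
    p=bot.read_camera(n); cv2.imwrite(f"pics/{n}0.png",p["color"][:,:,::-1])
    print(n,{k:(np.round(v,3).tolist() if not np.isscalar(v) else v) for k,v in p.items() if k!="color"})
print(bot.current_clock(),bot.current_ee_pos(),bot.current_orientation())
E
```

```text
pics
scene {'vertical_fov': 57.5250683716249, 'cx': 312.48993401217757, 'cy': 200.7565709206185, 'view': [[0.883, 0.47, 0.003, -0.518], [-0.403, 0.752, 0.522, 0.207], [0.243, -0.462, 0.853, -0.946], [0.0, 0.0, 0.0, 1.0]], 'shot': 1}
side {'vertical_fov': 45.30229366009962, 'cx': 312.13932312378506, 'cy': 204.1394748370734, 'view': [[0.922, -0.388, 0.01, -0.548], [0.235, 0.577, 0.783, -0.199], [-0.309, -0.719, 0.622, -0.867], [0.0, 0.0, 0.0, 1.0]], 'shot': 2}
wrist {'vertical_fov': 59.986839615300084, 'cx': 327.0887428777519, 'cy': 195.7490753657302, 'mount': [[-0.0, 0.964, 0.267, 0.068], [1.0, 0.001, -0.001, 0.001], [-0.001, 0.267, -0.964, -0.142], [0.0, 0.0, 0.0, 1.0]], 'shot': 3}
0.15 [0.18833343 0.64804577 0.2307425 ] [[-9.60272259e-01  2.79064713e-01 -2.73975122e-04]
 [ 2.79064846e-01  9.60271899e-01 -8.32224712e-04]
 [ 3.08460602e-05 -8.75619129e-04 -9.99999616e-01]]
```

View pics/scene0.png

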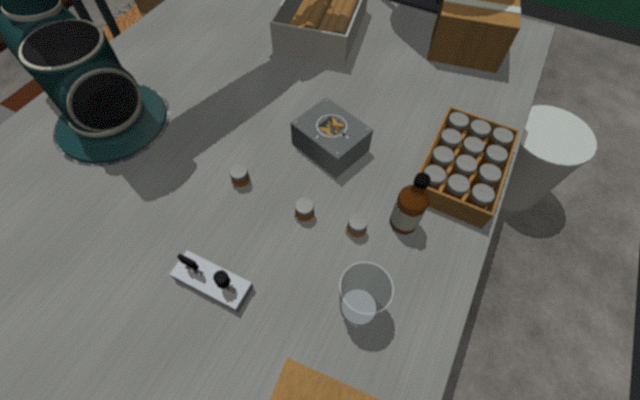

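View pics/side0.png

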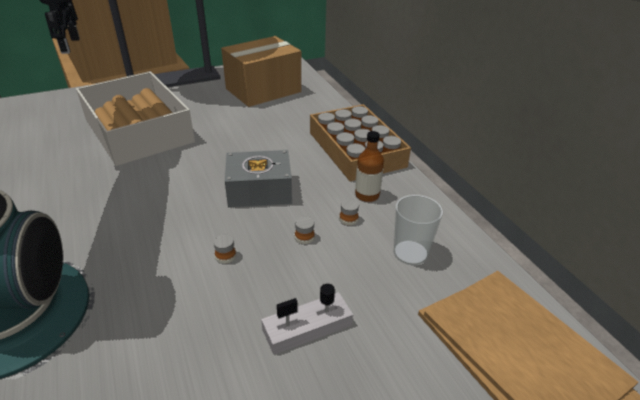

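The flat key stands at the left end of the stand, at scene (188,262) and side (287,308). The round key is at (222,280) and the keyway at (331,127) scene, (258,165) side. Next I triangulate these points.

```bash
cat > h.py <<'E'
from station import bot
import cv2,numpy as np
def cam(n):
    R=bot.current_orientation();t=bot.current_ee_pos()
    p=bot.read_camera(n)
    if n=="wrist":
        T=np.eye(4);T[:3,:3]=R;T[:3,3]=t
        p["view"]=np.linalg.inv(T@np.array(p["mount"]))
    return p
def K(p):
    f=200/np.tan(np.radians(p["vertical_fov"]/2))
    return np.array([[f,0,p["cx"]],[0,f,p["cy"]],[0,0,1]])
D=np.diag([1,-1,-1.])
def P(p): return K(p)@D@np.array(p["view"])[:3]
def proj(p,X):
    X=np.atleast_2d(X);h=np.c_[X,np.ones(len(X))]@P(p).T
    return h[:,:2]/h[:,2:]
def onz(p,uv,z):
    "pixels -> points on plane z"
    M=P(p);H=np.c_[M[:,:2],M[:,2]*z+M[:,3]]
    q=np.c_[np.atleast_2d(uv),np.ones(len(np.atleast_2d(uv)))]@np.linalg.inv(H).T
    return q[:,:2]/q[:,2:]
def tri(p,a,q,b):
    X=cv2.triangulatePoints(P(p),P(q),np.float64(a).reshape(2,1),np.float64(b).reshape(2,1))[:,0]
    return X[:3]/X[3]
def tool(yaw):
    "pointing down, tool y (closing line) at yaw deg in world"
    a=np.radians(yaw);y=np.array([np.cos(a),np.sin(a),0]);z=np.array([0,0,-1.])
    return np.c_[np.cross(y,z),y,z]
E
python3 - <<'E'
from h import *
s,d=cam("scene"),cam("side")
for n in ["key_handle","round_key_handle","stand","box","jar0","bottle","beaker","cylinder"]:
    o=[]
    for p in (s,d):
        r=bot.cut_out(p,n)
        print(n,[(round(x["score"],2),np.round(x["location"]).tolist(),int(x["region"].sum())) for x in r[:4]])
        o.append(r[0]["location"] if r else None)
    if o[0] is not None and o[1] is not None: print("   ",tri(s,o[0],d,o[1]).round(4))
print("keyway",tri(s,(331,127),d,(258,165)).round(4), onz(s,(331,127),.075),onz(d,(258,165),.075))
E
```

```text
key_handle [(0.67, [190.0, 262.0], 218)]
key_handle [(0.58, [289.0, 309.0], 333)]
    [ 0.4532 -0.231   0.0669]
round_key_handle [(0.63, [223.0, 279.0], 274)]
round_key_handle [(0.9, [329.0, 293.0], 329)]
    [ 0.5273 -0.2294  0.0711]
stand [(0.7, [212.0, 286.0], 2007)]
stand [(0.77, [305.0, 323.0], 2857)]
    [ 0.487  -0.2339  0.0105]
box [(0.71, [329.0, 136.0], 4098), (0.38, [191.0, 260.0], 230)]
box [(0.92, [258.0, 177.0], 3590)]
    [0.5322 0.1875 0.04  ]
jar0 [(0.96, [358.0, 227.0], 422), (0.87, [242.0, 177.0], 366), (0.8, [306.0, 207.0], 425)]
jar0 [(0.64, [305.0, 231.0], 473), (0.64, [306.0, 323.0], 2811), (0.62, [227.0, 247.0], 554), (0.55, [348.0, 209.0], 432)]
    [ 0.6483  0.1244 -0.1364]
bottle [(0.59, [408.0, 208.0], 1590)]
bottle [(0.72, [370.0, 168.0], 1476)]
    [0.7657 0.0637 0.0813]
beaker [(0.57, [363.0, 293.0], 2746)]
beaker [(0.73, [227.0, 246.0], 544), (0.64, [417.0, 230.0], 2731)]
    [ 0.5477 -0.0581  0.0278]
cylinder [(0.66, [327.0, 115.0], 34)]
cylinder [(0.42, [261.0, 172.0], 94)]
    [0.5299 0.1799 0.0751]
keyway [0.5351 0.187  0.0729] [[0.53632934 0.1845327 ]] [[0.53422513 0.18452781]]
```

```bash
python3 - <<'E'
from h import *
for y in (90,-90):
    for n,c in (("stand",(.487,-.232)),("box",(.535,.185))):
        for dy in ((0,) if n=="stand" else (35,0,-35,-97)):
            j=bot.inverse_kinematics((*c,.17),tool(y+dy)); print(y,n,dy,None if j is None else np.round(j))
    
bot.move_pose((.487,-.232,.19),tool(90)); print(bot.current_clock())
p=cam("wrist"); cv2.imwrite("pics/w1.png",p["color"][:,:,::-1]); 
for n in ("key_handle","round_key_handle","stand"):
    for r in bot.cut_out(p,n)[:2]:
        print(n,r["score"],r["location"],onz(p,r["location"],.086 if 'key' in n else .03),cv2.minAreaRect(np.argwhere(r["region"])[:,::-1].astype(np.float32)))
bot.move_pose((.535,.185,.21),tool(90)); print(bot.current_clock())
p=cam("wrist"); cv2.imwrite("pics/w2.png",p["color"][:,:,::-1])
for n in ("box","cylinder"):
    for r in bot.cut_out(p,n)[:2]:
        print(n,r["score"],r["location"],onz(p,r["location"],.075),cv2.minAreaRect(np.argwhere(r["region"])[:,::-1].astype(np.float32)))
import pickle;pickle.dump(p,open("w2.pkl","wb"))
a,b=cv2.imread("pics/w1.png"),cv2.imread("pics/w2.png")
E
```

```text
90 stand 0 [ -28.   -9.  104.   -0.   85. -118.]
90 box 35 [  16.   -6.  101.   -0.   85. -109.]
90 box 0 [ 16.  -6. 101.  -0.  85. -74.]
90 box -35 [ 16.  -6. 101.  -0.  85. -39.]
90 box -97 [ 16.  -6. 101.  -0.  85.  23.]
-90 stand 0 [-28.  -9. 104.  -0.  85.  62.]
-90 box 35 [ 16.  -6. 101.  -0.  85.  71.]
-90 box 0 [ 16.  -6. 101.  -0.  85. 106.]
-90 box -35 [ 16.  -6. 101.  -0.  85. 141.]
-90 box -97 [  16.   -6.  101.   -0.   85. -157.]
4.3
key_handle 0.78 [327.7, 144.0] [[ 0.45007343 -0.2297457 ]] ((330.5088806152344, 141.92262268066406), (54.33884811401367, 19.46160316467285), 87.0643310546875)
round_key_handle 0.97 [330.7, 237.5] [[ 0.5209685  -0.22741839]] ((331.5, 228.0), (56.0, 31.0), 90.0)
stand 0.68 [328.4, 171.7] [[ 0.48139117 -0.22894698]] ((329.1344299316406, 173.7630615234375), (166.2868194580078, 67.59974670410156), 87.95458984375)
stand 0.54 [600.1, 76.0] [[ 0.40102179 -0.00486401]] ((598.9759521484375, 75.21034240722656), (51.90342712402344, 83.79290008544922), 85.2363510131836)
6.05
cylinder 0.86 [332.8, 185.6] [[0.53589383 0.19025769]] ((333.75, 183.75001525878906), (85.55992889404297, 86.26703643798828), 45.0)
cylinder 0.54 [113.5, 21.5] [[0.41291749 0.03051937]] ((110.5, 25.0), (50.0, 77.0), 90.0)
```

View pics/w1.png

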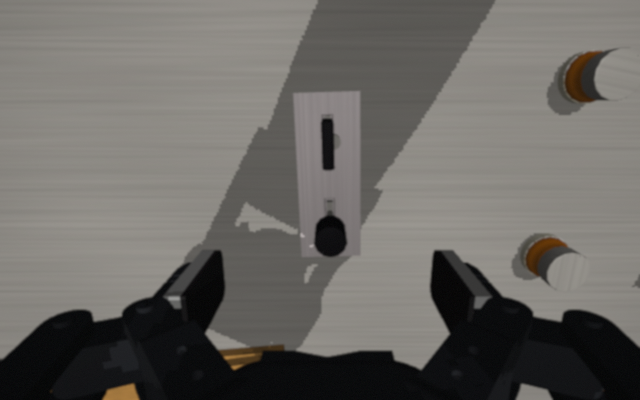

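View pics/w2.png

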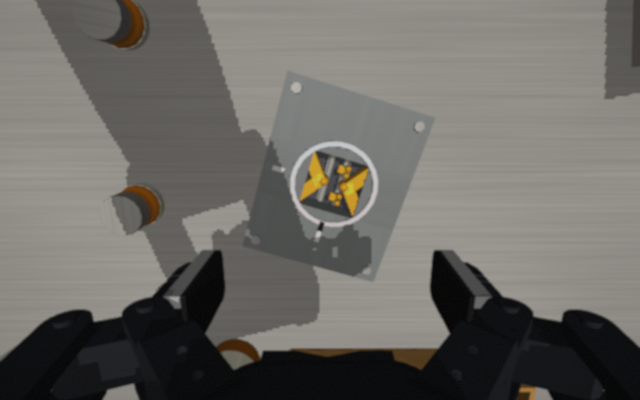

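The wrist pictures show the flat key at (328,145), the round key at (330,237) and the stand upright in the picture. The box is yawed about -15°, with the ring centre near (334,184) and the pointer at (320,232). I compute the poses, then grasp.

```bash
python3 - <<'E'
from h import *
import pickle
p2=pickle.load(open("w2.pkl","rb"))
c=onz(p2,[(290,71),(434,118),(374,281),(243,245)],.075)
print("box sides",np.linalg.norm(np.roll(c,-1,0)-c,axis=1).round(4),"centre",c.mean(0).round(4))
for a,b in ((0,3),(1,2)): print(np.degrees(np.arctan2(*(c[b]-c[a])[::-1])))
for a,b in ((0,1),(3,2)): print(np.degrees(np.arctan2(*(c[b]-c[a])[::-1]))-90)
g=cv2.cvtColor(p2["color"],cv2.COLOR_RGB2GRAY)
o=onz(p2,[(333.75,183.75),(320,232)],.075);print(o.round(4),np.degrees(np.arctan2(*(o[1]-o[0])[::-1])))
# stand from w1 (view at TCP .487,-.232,.19)
p1=dict(p2);T=np.eye(4);T[:3,:3]=tool(90);T[:3,3]=(.487,-.232,.19);p1["view"]=np.linalg.inv(T@np.array(p2["mount"]))
s=onz(p1,[(293.5,93.5),(360,92),(361,255),(301,257)],.03)
print(s.round(4),np.linalg.norm(np.roll(s,-1,0)-s,axis=1).round(4),s.mean(0).round(4),[np.degrees(np.arctan2(*(s[b]-s[a])[::-1])).round(2) for a,b in((0,3),(1,2))])
im=cv2.imread("pics/w1.png");a=cv2.resize(im[80:270,270:390],None,fx=3,fy=3,interpolation=cv2.INTER_CUBIC)
im=cv2.imread("pics/w2.png");b=cv2.resize(im[125:245,275:395],None,fx=3.6,fy=3.6,interpolation=cv2.INTER_CUBIC)
v=np.zeros((570,800,3),np.uint8);v[:570,:360]=a;v[:432,365:797]=b;cv2.imwrite("pics/z.png",v)
E
```

```text
box sides [0.1166 0.1475 0.1193 0.1484] centre [0.5351 0.1917]
-17.54861446017287
-16.487618818980028
-17.333274873260635
-16.935213892040295
[[0.5343 0.191 ]
 [0.5766 0.1795]] -15.300355721867419
[[ 0.4147 -0.2585]
 [ 0.4135 -0.203 ]
 [ 0.5616 -0.1984]
 [ 0.5636 -0.2553]] [0.0555 0.1482 0.057  0.149 ] [ 0.4883 -0.2288] [np.float64(1.23), np.float64(1.79)]
```

View pics/z.png

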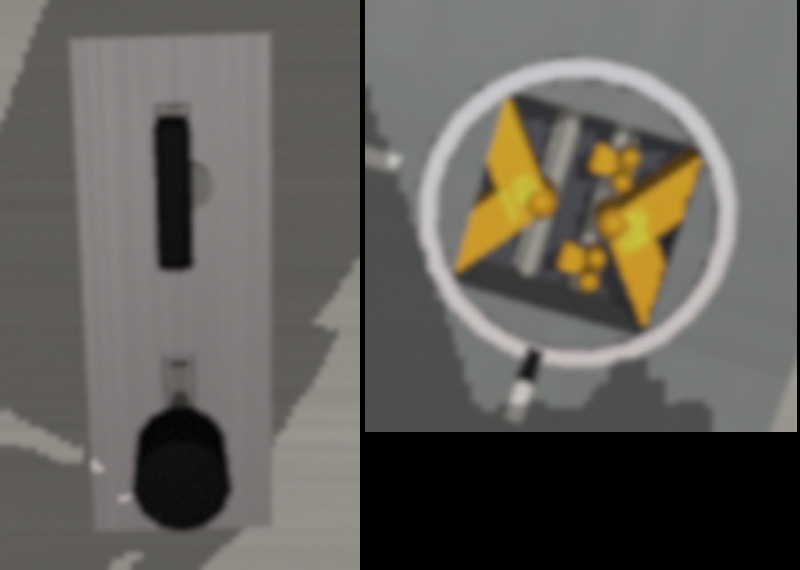

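Stand yaw is about 1.5° and its slot lies at (.4515,-.2298). The keyway is near (.535,.1915) with yaw about -17°. I grasp gently now and check the side force.

```bash
python3 - <<'E'
from h import *
R=tool(91.5); c=np.array([.452,-.230])
bot.move_pose((*c,.13),R); bot.move_straight((*c,.052),feed=.12)
print("f0",bot.current_wrist_force().round(2),bot.current_ft_torque().round(2))
bot.gripper_close(20)
print(bot.current_clock(),"w",bot.current_grip_width(),bot.current_ee_pos().round(4),"f",bot.current_wrist_force().round(2),bot.current_ft_torque().round(3))
p=cam("wrist"); cv2.imwrite("pics/g.png",p["color"][:,:,::-1])
E
```

```text
f0 [-0.    0.25  0.85] [-0.02 -0.02 -0.02]
9.2583 w 0.008689607653603524 [ 0.452  -0.2301  0.0521] f [ 0.41 -0.04  1.34] [-0.125  0.023  0.029]
```

View pics/g.png

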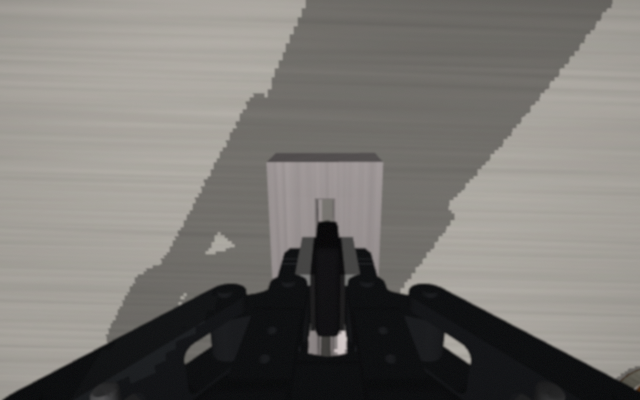

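The fingers closed on the handle with almost no side load (picture: handle between the pads at (328,270)). Now I lift, carry and hover over the keyway.

```bash
python3 - <<'E'
from h import *
import pickle
bot.gripper_close(80)
p=bot.current_ee_pos()
bot.move_straight((p[0],p[1],.10),feed=.08)
print(bot.current_wrist_force().round(2))
bot.move_straight((p[0],p[1],.17),feed=.2)
bot.move_pose((.535,.190,.16),tool(90-16.8))
bot.move_straight((.535,.190,.138),feed=.1)
bot.hold(.2)
print(bot.current_clock(),"w",bot.current_grip_width(),bot.current_ee_pos().round(4),"f",bot.current_wrist_force().round(2))
p=cam("wrist");pickle.dump(p,open("h1.pkl","wb"))
s=cam("scene");d=cam("side");pickle.dump((s,d),open("h1s.pkl","wb"))
E
cat > z.py <<'E'
import pickle,cv2,numpy as np
p=pickle.load(open("h1.pkl","rb"));s,d=pickle.load(open("h1s.pkl","rb"))
a=cv2.resize(p["color"][150:330,230:430],None,fx=3,fy=3,interpolation=cv2.INTER_CUBIC)
b=cv2.resize(s["color"][80:180,280:380],(270,270),interpolation=cv2.INTER_CUBIC)
c=cv2.resize(d["color"][100:200,200:300],(270,270),interpolation=cv2.INTER_CUBIC) if False else cv2.resize(d["color"][110:210,210:310],(198,270)) 
c=cv2.resize(d["color"][115:205,225:291],(198,270),interpolation=cv2.INTER_CUBIC)
b=cv2.resize(s["color"][80:170,300:366],(198,270),interpolation=cv2.INTER_CUBIC)
v=np.zeros((540,800,3),np.uint8);v[:540,:600]=a;v[:270,600:798]=b;v[270:,600:798]=c
cv2.imwrite("pics/z2.png",v[:,:,::-1])
E
python3 z.py
```

```text
[-0.16 -0.92 -0.65]
12.9167 w 0.007962378170819639 [0.5352 0.19   0.1385] f [-0.44  0.07 -0.51]
```

View pics/z2.png

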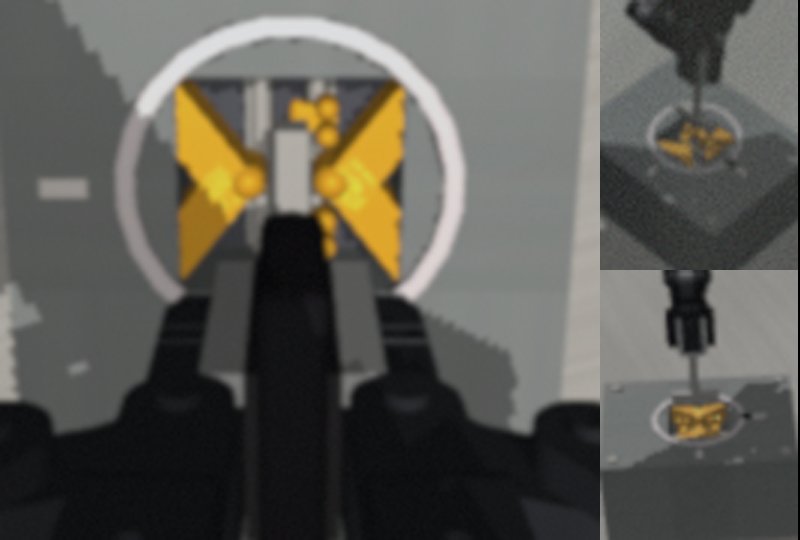

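The hover picture shows the bit square to the keyway: bit column 293, waist centre 290 in the crop, so about 0.6 mm off. I compute both offsets from the model.

```bash
python3 - <<'E'
from h import *
import pickle
p=pickle.load(open("h1.pkl","rb"))
t=bot.current_ee_pos();R=bot.current_orientation()
px=lambda u,v:(230+u/3,150+v/3)
f=lambda X:R.T@(np.r_[X]-t)
print("bottom end edge of bit", f(np.r_[onz(p,px(293.5,128),t[2]-.046)[0],t[2]-.046]).round(4),"expect x .018")
print("if top edge at 128", f(np.r_[onz(p,px(293.5,128),t[2]-.038)[0],t[2]-.038]).round(4))
print("predicted rows bottom/top end edge", ((proj(p,[t+R@[.018,0,.046],t+R@[.018,0,.038]])-[230,150])*3).round(1).tolist())
for n,q in (("waist",px(289.5,182)),("ringL",px(117,182)),("ringR",px(465,182)),("ringtop",px(291,15)),("cheekTL",px(177,80)),("cheekTR",px(404,80)),("cheekBL",px(180,278)),("cheekBR",px(402,280))):
    print(n, f(np.r_[onz(p,q,.075)[0],.075]).round(4))
print("old ring centre",f((.5345,.1913,.075)).round(4))
E
```

```text
bottom end edge of bit [0.0173 0.0018 0.046 ] expect x .018
if top edge at 128 [0.0194 0.0018 0.038 ]
predicted rows bottom/top end edge [[283.7, 124.3], [283.5, 135.7]]
waist [0.0011 0.001  0.0633]
ringL [ 0.0011 -0.0347  0.0633]
ringR [0.001  0.0374 0.0633]
ringtop [0.0359 0.0014 0.0633]
cheekTL [ 0.0227 -0.0216  0.0633]
cheekTR [0.0227 0.0242 0.0633]
cheekBL [-0.0204 -0.0223  0.0633]
cheekBR [-0.0209  0.025   0.0633]
old ring centre [0.001  0.001  0.0633]
```

```bash
python3 - <<'E'
from h import *
t=bot.current_ee_pos();R=bot.current_orientation()
q=t+R@[.0015,-.0007,0]
bot.move_straight((q[0],q[1],.124),feed=.06)
print(R.T@bot.current_wrist_force())
g=bot.move_straight((q[0],q[1],.106),feed=.03,guard=10)
print(bot.current_clock(),g,bot.current_ee_pos().round(4),"tool f",(R.T@bot.current_wrist_force()).round(2),"m",(R.T@bot.current_ft_torque()).round(2),bot.current_grip_width())
E
```

```text
[0.16279656 0.02254215 0.93955465]
13.9167 True [0.534  0.1899 0.1115] tool f [-2.07 -0.06 -5.48] m [-0.14 -0.47  0.01] 0.007776129516919422
```

It stopped on the pins at exactly 9.5 mm depth. Now I raise the key slightly and rock it.

```bash
python3 - <<'E'
from h import *
t=bot.current_ee_pos();q=t.copy();q[2]=.1131
bot.move_straight(q,feed=.02)
print(bot.current_wrist_force().round(2))
Y=73.2
for a in (12,22,28,32,20,0,-12,-22,-28,-32,-20,0):
    bot.move_pose(q,tool(Y+a))
    print(a,bot.current_clock().__round__(2),"f",bot.current_wrist_force().round(1),"mz",bot.current_ft_torque()[2].round(3))
R=bot.current_orientation()
g=bot.move_straight((q[0],q[1],.094),feed=.03,guard=15)
print(bot.current_clock(),g,bot.current_ee_pos().round(4),"tool f",(R.T@bot.current_wrist_force()).round(2),"m",(R.T@bot.current_ft_torque()).round(2))
E
```

```text
[ 0.82  0.36 -0.49]
12 14.49 f [-1.9 -0.9 -0.5] mz 0.017
22 14.78 f [-0.3 -3.4 -0.8] mz -0.029
28 15.03 f [ 1.1 -4.4 -1.6] mz -0.016
32 15.28 f [ 1.5 -4.4 -2.1] mz -0.041
20 15.6 f [ 0.8 -0.3  0.3] mz 0.017
0 16.02 f [-1.2 -0.7 -0.4] mz 0.057
-12 16.34 f [-1.4 -1.5 -0.3] mz 0.035
-22 16.63 f [-3.2 -2.  -1.1] mz 0.069
-28 16.88 f [-0.8 -2.6 -1.7] mz 0.051
-32 17.13 f [ 0.3 -3.6 -1.2] mz -0.013
-20 17.45 f [-0.4  0.2  0. ] mz -0.045
0 17.88 f [-0.5  0.1 -0.3] mz 0.051
18.4583 True [0.534  0.1899 0.0952] tool f [ 0.17  0.48 -5.83] m [-0.04 -0.07  0.01]
```

The key is home at 26 mm depth, as expected. Next is the clockwise turn.

```bash
python3 - <<'E'
from h import *
bot.gripper_close(110)
q=bot.current_ee_pos().copy();q[2]=.0948
bot.move_straight(q,feed=.01)
print(bot.current_wrist_force().round(1))
for a in (-10,-30,-50,-70,-85,-96):
    bot.move_pose(q,tool(73.2+a))
    print(a,round(bot.current_clock(),2),bot.current_ee_pos().round(4),"f",bot.current_wrist_force().round(1),"mz",bot.current_ft_torque()[2].round(3))
bot.hold(.4);print(bot.current_wrist_force().round(1),bot.current_ft_torque()[2].round(3))
ps=[cam(n)["color"] for n in ("wrist","side","scene")]
v=np.zeros((540,800,3),np.uint8)
v[:,:500]=cv2.resize(ps[0][100:316,220:420],(500,540),interpolation=cv2.INTER_CUBIC)
v[:270,500:]=cv2.resize(ps[1][110:200,210:310],(300,270),interpolation=cv2.INTER_CUBIC)
v[270:,500:]=cv2.resize(ps[2][80:170,280:380],(300,270),interpolation=cv2.INTER_CUBIC)
cv2.imwrite("pics/t.png",v[:,:,::-1])
E
```

```text
[-2.8  0.   7.9]
-10 19.22 [0.5343 0.19   0.0952] f [-1.   0.1  6.3] mz -0.029
-30 19.64 [0.5344 0.1901 0.0953] f [-0.   0.9  5.8] mz 0.045
-50 20.07 [0.5345 0.1902 0.0953] f [2.8 2.  5.6] mz 0.002
-70 20.49 [0.5347 0.1902 0.0953] f [4.2 2.9 4.8] mz -0.023
-85 20.85 [0.5348 0.1902 0.0953] f [5.8 2.5 4.2] mz 0.05
-96 21.15 [0.5349 0.1901 0.0953] f [6.1 1.4 3.4] mz 0.076
[6.2 0.5 3. ] 0.085
```

View pics/t.png

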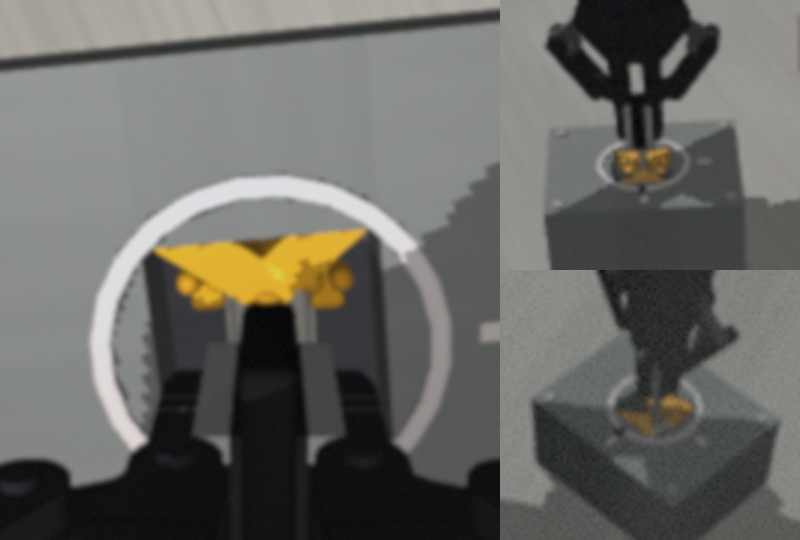

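The side view shows the pointer at (642,186), next to the -y mark at (644,198). I add 2° of margin, measure the pointer angle and check the bystanders.

```bash
python3 - <<'E'
from h import *
q=bot.current_ee_pos().copy();q[2]=.0948
bot.move_pose(q,tool(73.2-98));bot.hold(.3)
print(bot.current_clock(),bot.current_ee_pos().round(4),bot.current_wrist_force().round(1),bot.current_ft_torque()[2].round(3))
d=cam("side");g=cv2.cvtColor(d["color"],cv2.COLOR_RGB2GRAY)
c=np.array([.5343,.190]);b=np.radians(-16.8)
A=np.degrees(np.arange(0,1));out=[]
for ang in range(-110,-69,2):
    a=b+np.radians(ang);r=np.arange(.030,.056,.002)
    X=np.c_[c+np.outer(r,[np.cos(a),np.sin(a)]),np.full(len(r),.075)]
    u=proj(d,X).astype(np.float32)
    print(ang,cv2.remap(g,u[:,0].reshape(1,-1),u[:,1].reshape(1,-1),cv2.INTER_LINEAR)[0])
v=np.zeros((560,800,3),np.uint8)
v[:320,:512]=cv2.resize(d["color"],(512,320));v[:280,520:]=cv2.resize(d["color"][140:190,230:280],(280,280),interpolation=cv2.INTER_CUBIC)
cv2.imwrite("pics/f.png",v[:,:,::-1])
E
```

```text
22.25 [0.5354 0.1901 0.0953] [2.7 1.4 6.2] 0.119
-110 [89 93 99 98 90 83 76 72 71 72 71 71 71]
-108 [87 92 98 96 90 83 75 72 71 71 71 71 71]
-106 [85 91 97 95 90 83 75 72 71 71 71 71 71]
-104 [82 89 97 95 91 83 74 72 70 71 72 72 71]
-102 [77 82 89 90 91 82 73 72 70 70 71 71 71]
-100 [73 75 79 81 81 75 69 70 70 70 69 70 70]
-98 [68 65 65 65 67 65 62 65 68 69 70 70 70]
-96 [66 57 49 48 47 50 53 62 69 73 75 73 73]
-94 [68 62 57 53 49 52 54 66 76 81 84 80 77]
-92 [ 70  68  66  63  61  64  68  79  90  95 100  94  88]
-90 [ 76  78  80  79  78  78  78  87  96 101 104  98  92]
-88 [81 87 92 91 90 86 82 87 93 95 98 93 88]
-86 [82 88 94 93 91 85 78 79 81 83 84 82 79]
-84 [84 89 95 94 91 84 76 74 74 74 72 72 71]
-82 [85 90 97 96 90 83 75 72 71 71 71 71 71]
-80 [87 91 97 97 91 83 76 72 71 70 71 71 72]
-78 [88 92 98 99 92 83 76 71 71 71 71 71 74]
-76 [88 92 97 99 91 82 76 72 71 71 71 72 75]
-74 [89 92 96 98 90 82 77 73 71 72 72 72 75]
-72 [89 92 95 96 90 82 76 73 72 72 72 72 74]
-70 [89 93 95 94 89 81 74 73 71 71 71 73 78]
```

View pics/f.png

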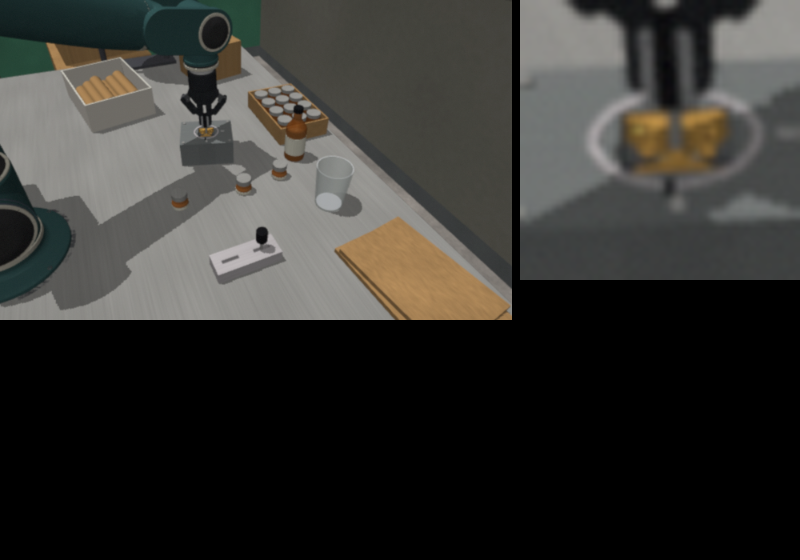

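The pointer reads about -95° and the -y mark -90°, so the turn is just past a quarter. The bystanders and round key are undisturbed. I ease back 2° and hand in while still holding.

```bash
python3 - <<'E'
from h import *
q=bot.current_ee_pos().copy();q[2]=.0948
bot.move_pose(q,tool(73.2-96.2));bot.hold(.3)
print(bot.current_clock(),bot.current_ee_pos().round(4),bot.current_wrist_force().round(1),bot.current_ft_torque()[2].round(3))
d=cam("side");g=cv2.cvtColor(d["color"],cv2.COLOR_RGB2GRAY)
for ang in range(-102,-83,2):
    a=np.radians(-16.8+ang);u=proj(d,[[.5343+r*np.cos(a),.190+r*np.sin(a),.075] for r in (.034,.036,.038,.05)]).astype(np.float32)
    print(ang,cv2.remap(g,u[:,:1],u[:,1:],cv2.INTER_LINEAR).ravel())
print(bot.close_job())
E
```

```text
22.85 [0.5355 0.1901 0.0953] [-0.3  0.6  6.9] 0.159
-102 [92 91 90 71]
-100 [87 87 87 71]
-98 [76 77 79 72]
-96 [64 65 65 75]
-94 [56 55 56 84]
-92 [49 47 46 99]
-90 [ 63  61  61 103]
-88 [75 75 74 97]
-86 [87 87 86 84]
-84 [96 95 92 73]
the job is handed in; nothing more can be done
None
```

The flat key was pushed fully home and turned clockwise to about 92–93° by the pointer. I handed the job in at about 23 s with the gripper still holding it there. The round key, jars, bottle and beaker looked undisturbed in the last side view. No verdict came back.

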